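# Throw the feed-reverse lever through neutral into the marked notch

### The arm

A 6-joint arm with a two-finger parallel gripper is mounted at the origin on a cart in front of the work surface, level with it; the furniture and walls round the work are solid. World frame = base frame: x ahead of the robot, y to its left, z up, the work surface at z = 0. Lengths are in m, angles in rad, forces in N, time in s.
With the tool pointing down it reaches from about 0.325 to 0.775 m from the base axis. Payload 5.5 kg.
Tool frame: the origin (TCP) lies between the finger pads, 19 mm behind the fingertips; this is the grasp point; z points along the fingers, y is the line along which they close (so a half turn about z gives the same grasp; the last joint's range is limited). The gripper opens to 88 mm and grips with 3 to 60 N. Pads are 20 mm wide; open, the fingers measure 115 mm over their backs; the gripper's body (75 mm by 178 mm) begins 61 mm behind the grasp point.
Start: joints at [-1.282, 0.091, 1.231, -0, 1.82, -0.057], TCP at [0.203, -0.564, 0.241] pointing down, gripper open.
Joint ranges: [-2.87, 2.87], [-0.86, 2.18], [0.17, 2.46], [-1.51, 4.65], [0.06, 2.69], [-2.65, 2.65]. Speed limits (rad/s): [2.57, 2.57, 3.01, 3.14, 3.14, 3.14].

### API

Orientations are given as a unit quaternion [w, x, y, z].
In Python, from bench import * gives the robot as it stands. Calls block until the motion is done:
- move_to(position, orientation): joint-space move of the TCP to a pose.
- move_l(position, speed=0.15, orientation=None): straight line of the TCP; orientation=None keeps the orientation; speed is the mean speed in m/s.
- movej(angles): joint-space move.
- gripper_open() and close(): open the fingers fully, or close them until they stop; the grip force is fixed at half the most.
- hold(seconds).
- inverse_kinematics(position, orientation): joint angles nearest the present ones, or None.
- state(): the state.
- get_image(name): name is "scene" or "top" or "wrist"; returns a dict with "frame" (420x560x3 uint8, blue, green, red), "depth" (420x560 float32, m along the optical axis (not along the pixel's ray), 0 where there is no reading), "camera_matrix" (3x3 intrinsics, pixels), "view" (4x4, takes a point from world to camera coordinates). Camera axes: x right, y up, looking along -z (the intrinsics and any distortion apply to the point x, -y, -z); pixel columns grow to the right and rows downward; lengths in m; the calibration is good to about 2 mm. The wrist camera is an equidistant fisheye: a pixel r from the principal point sees the ray r / f radians off the axis. A picture is of the moment at which its call begins.
A pose or a line that the arm cannot do raises IKError and nothing moves.
- job_done(): hands the job in; it is judged then, once.
The state is a dict: "time": time; "joint_pos": joint angles; "dq": joint speeds; "joint_torque": joint torques, N m; "ee_pos": TCP position; "ee_rot": TCP orientation; "ft_force": force on the tool from outside, world axes, zero at the start; "moment": the same for the moment, N m; "finger_gap": finger opening in m; "finger_force": force on a finger pad.
Only numpy, scipy, OpenCV 4.12 (cv2) and the standard library are available. Lean on these libraries where they do the work, as an engineer would, in place of code of your own. Each camera call takes 0.05 s, during which the arm holds its last target. There are 200 camera calls.

### The job

The lever of the feed gearbox stands in the wide reverse slot at the left end of its notched plate. Lift it out and bring it to the middle (neutral) notch, let it drop fully home there and take the hand right away from it; then take hold of it afresh and throw it on to the notch whose stud is a pointed cone, not the flat one, so that it drops fully home, and let go. Do not disturb the tools and vessels lying about.

Things in the scene. Friction and masses are not known exactly. Their poses are not given: they have to be found in the camera images.
- gearbox: Grey box-shaped feed gearbox fixed to the bench, 260 mm long (x) by 250 mm wide (y), top 70 mm above the bench. Origin at bench level on the lever's vertical pivot axis, 125 mm behind the front face; x points from front (robot side) to back, y left, z up.
- rim (a point): Point on the pivot axis, 88 mm above the bench, level with the top of the notched rim (radius 77 to 93 mm, 15 mm high). Wide reverse slot at the left; 16 mm wide notches nominally at lever_swing 0 (neutral), 0.663 and 1.326. The plate may be turned on its screws by up to 0.07 rad either way, all notches together: feel or look for them. Play in a notch: 2 mm each way.
- lever_swing (a joint): Swing of the lever about the pivot, rad. 0: it points to the gearbox's front (-x); positive swings it to the right (-y of gearbox); about -1.22 at the start, in the reverse slot. Its direction in the gearbox's frame is (-cos q, -sin q).
- lever_lift (a joint): How far the lever is lifted along the pivot, m: 0 fully home in a slot or notch, about 0.012 when the tongue under it (12 mm wide) rides on the rim, 0.026 at most. It clears the rim above 0.013. Spring and weight press it down with 6 to 9 N.
- lever_grip (a point): Centre of the top of the lever's grip, an upright black flat paddle 140 mm out from the pivot axis: 16 mm thick (across the lever), 36 mm long (along the lever), 54 mm high from z 94 to 148 mm with the lever home. Take it across its thickness. x axis of the point points along the lever towards the pivot, z up.
- lever_mark (a point): Point on the underside of the lever 108 mm out from the pivot axis, which stands over the stud of the notch the lever is in.
- cone_stud: Dark steel pointed cone, 24 mm across and 18 mm high, fixed on the gearbox's top 108 mm from the pivot axis outside one of the two right-hand notches (nominal place): it marks the notch wanted. Origin at its foot.
- flat_stud: Dark steel flat disc, 24 mm across and 5 mm high, fixed outside the other right-hand notch. Origin at its foot.
- tape_measure: yellow tape measure, 62x76x32 mm, lying loose on the gearbox's top behind the lever pivot; leave it alone. Origin at its underside.
- brush_mug: dark enamel mug, 81 mm high, standing on the bench left of the gearbox; leave it alone. Origin at its underside.
- shellac_jar: amber jar with yellow lid, 84 mm wide, 102 mm high, on the bench left of the gearbox; leave it alone. Origin at its underside.
- mallet: wooden mallet, 278 mm long, 66 mm high, lying on the bench right of the gearbox; leave it alone. Origin at its underside.
- screwdriver: screwdriver, 213 mm long, 30 mm high, lying on the bench in front of the gearbox; leave it alone. Origin at its underside.
- sanding_block: wooden sanding block, 42x76x29 mm, on the bench in front of the gearbox; leave it alone. Origin at its underside.

How it is judged:
On the way:
1. the lever is home in the neutral notch and the hand has left it (TCP at least 60 mm from the grip's top) (value of joint lever_lift below 0.004 m and value of joint lever_swing between -0.13 and 0.13 rad and contact force between the fingers and gearbox below 0.3 N and distance between the grasp point and lever_grip above 0.06 m), for 0.2 s.
At the end, for the whole second after the job is handed in: The lever is fully home (lifted less than 4 mm) in the notch marked by the cone stud (its mark point within 18 mm of the stud in plan), at rest (under 0.1 rad/s) and let go (value of joint lever_lift below 0.004 m and horizontal distance between lever_mark and cone_stud below 0.018 m and velocity of joint lever_swing between -0.1 and 0.1 rad/s); the robot touches nothing.
It fails at once if one of the loose tools or vessels (tape measure, mug, jar, mallet, screwdriver, sanding block) is shifted by more than 30 mm (distance of any of tape_measure, brush_mug, shellac_jar, mallet, screwdriver, sanding_block from where it was at the start of the episode above 0.03 m).
It also fails if it takes over 58 s, if anything falls off the work surface, if the arm or the gripper's body presses on something with over 40 N, if the wrist force passes 120 N, or if a joint passes its speed limit or range.

## Working session

There is one attempt and no reset: what is moved stays moved. The work goes in short steps, each a Python script; the robot and the scene stay as the last script left them, time stands still between calls to the robot, and variables do not carry over. Pictures are saved under pics/ and viewed, at most 10 in all, crops included, and the job is handed in when it is done.

```bash
mkdir -p pics; cat > h.py <<'E'
from bench import *
import numpy as np, cv2
def cloud(im):
    d=im["depth"];K=im["camera_matrix"];V=im["view"]
    v,u=np.mgrid[:d.shape[0],:d.shape[1]]
    p=np.stack([(u-K[0,2])/K[0,0]*d,-(v-K[1,2])/K[1,1]*d,-d,np.ones_like(d)],-1)
    return (p@np.linalg.inv(V).T)[...,:3]
E
python3 - <<'E'
from h import *
a=[]
for n in("top","scene"):
    im=get_image(n);np.savez("pics/%s.npz"%n,**im);a.append(im["frame"]);print(n,im["camera_matrix"].tolist(),np.round(np.linalg.inv(im["view"]),3).tolist(), (im["depth"]>0).mean())
    cv2.imwrite("pics/%s.png"%n,im["frame"])
print(state())
E
```

```text
top [[418.9744236118114, 0.0, 280.6897282690089], [0.0, 418.9744236118114, 216.16480126667037], [0.0, 0.0, 1.0]] [[0.019, 0.996, -0.084, 0.473], [-0.999, 0.021, 0.025, -0.007], [0.027, 0.083, 0.996, 1.241], [0.0, 0.0, 0.0, 1.0]] 0.9959906462585034
scene [[397.52837931759194, 0.0, 273.3563213897241], [0.0, 397.52837931759194, 207.84736311343855], [0.0, 0.0, 1.0]] [[-0.828, 0.428, -0.363, 0.21], [-0.561, -0.651, 0.512, 0.493], [-0.017, 0.627, 0.779, 0.862], [0.0, 0.0, 0.0, 1.0]] 0.995922619047619
{'time': 0.1, 'joint_pos': array([-1.28169356e+00,  9.17910512e-02,  1.23175831e+00, -3.42582982e-05,
        1.81980548e+00, -5.67392577e-02]), 'dq': array([ 2.52348936e-03, -2.45050040e-03, -1.95650775e-03, -1.48189614e-03,
       -4.21011483e-05, -8.84865567e-04]), 'joint_torque': array([ 3.13193741e-03, -4.47858024e+01, -4.07570457e+01,  7.00392458e-02,
        2.84755079e-02, -1.09790913e-04]), 'ee_pos': array([ 0.2032922 , -0.56426126,  0.24031949]), 'ee_rot': array([-8.73231114e-04,  9.85086720e-01,  1.72056318e-01, -1.18629730e-04]), 'ft_force': array([-0.02039134,  1.15240844,  0.18708919]), 'moment': array([0.01493147, 0.01524156, 0.01656603]), 'finger_force': 0.0, 'finger_gap': 0.08796921793816516}
```

View pics/top.png

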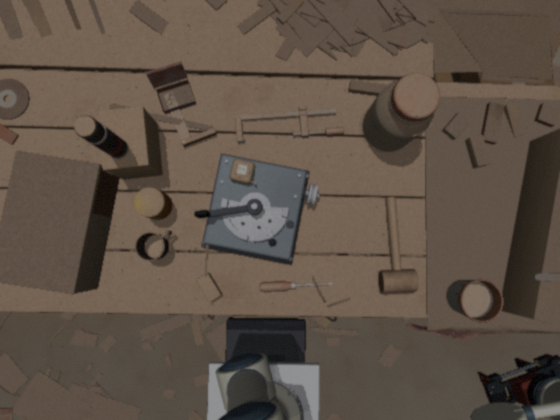

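View pics/scene.png

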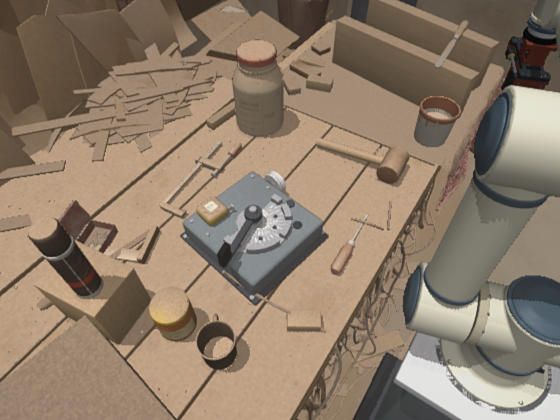

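Top view: gearbox centred near (256,208), lever grip at (203,214), pointing left, and dark studs near (272,242) and (293,208). The mug (153,246) and jar (152,203) stand to the left. The scene view agrees.

```bash
python3 - <<'E'
from h import *
c=[]
for n,(x,y,w,h) in(("top",(190,140,150,140)),("scene",(165,160,180,160))):
    im=dict(np.load("pics/%s.npz"%n));P=cloud(im);f=im["frame"]
    sub=np.zeros(P.shape[:2],bool);sub[y:y+h,x:x+w]=1
    print(n,"bench z",np.median(P[...,2][(P[...,2]<.02)&sub&(P[...,2]>-.02)]))
    m=sub&(abs(P[...,2]-.07)<.006)
    m=cv2.morphologyEx(m.astype(np.uint8),cv2.MORPH_OPEN,np.ones((3,3)))>0
    q=P[m];print("box top z",np.median(q[:,2]),cv2.minAreaRect((q[:,:2]*1000).astype(np.float32)),len(q))
    q=P[sub&(P[...,2]>.125)];print("high",len(q))
    g=q[q[:,2]>.138];print(np.round(g[:40],3).tolist())
    q=P[sub&(P[...,2]>.079)&(P[...,2]<.1)];print("rim lvl",len(q),q.mean(0))
    c.append(cv2.resize(f[y:y+h,x:x+w],None,fx=4,fy=4,interpolation=cv2.INTER_CUBIC))
    cv2.imwrite("pics/c_%s.png"%n,cv2.convertScaleAbs(cv2.resize(c[-1],(750,640) if 0 else (700,600)),alpha=1.8))
E
```

```text
top bench z 0.00013041522289136687
box top z 0.070285733956992 ((594.363037109375, 18.289077758789062), (285.9706726074219, 258.7531433105469), 80.17162322998047) 5867
high 210
[[0.473, -0.007, 1.241], [0.473, -0.007, 1.241], [0.473, -0.007, 1.241], [0.473, -0.007, 1.241], [0.473, -0.007, 1.241], [0.473, -0.007, 1.241], [0.473, -0.007, 1.241], [0.473, -0.007, 1.241], [0.473, -0.007, 1.241], [0.473, -0.007, 1.241], [0.473, -0.007, 1.241], [0.473, -0.007, 1.241], [0.473, -0.007, 1.241], [0.473, -0.007, 1.241], [0.473, -0.007, 1.241], [0.473, -0.007, 1.241], [0.473, -0.007, 1.241], [0.473, -0.007, 1.241], [0.473, -0.007, 1.241], [0.473, -0.007, 1.241], [0.473, -0.007, 1.241], [0.473, -0.007, 1.241], [0.473, -0.007, 1.241], [0.473, -0.007, 1.241], [0.473, -0.007, 1.241], [0.473, -0.007, 1.241], [0.473, -0.007, 1.241], [0.473, -0.007, 1.241], [0.473, -0.007, 1.241], [0.473, -0.007, 1.241], [0.473, -0.007, 1.241], [0.473, -0.007, 1.241], [0.473, -0.007, 1.241], [0.473, -0.007, 1.241], [0.473, -0.007, 1.241], [0.473, -0.007, 1.241], [0.473, -0.007, 1.241], [0.473, -0.007, 1.241], [0.473, -0
[... 492 characters left out ...]
0.493, 0.862], [0.21, 0.493, 0.862], [0.21, 0.493, 0.862], [0.21, 0.493, 0.862], [0.21, 0.493, 0.862], [0.21, 0.493, 0.862], [0.21, 0.493, 0.862], [0.21, 0.493, 0.862], [0.21, 0.493, 0.862], [0.21, 0.493, 0.862], [0.21, 0.493, 0.862], [0.21, 0.493, 0.862], [0.21, 0.493, 0.862], [0.21, 0.493, 0.862], [0.21, 0.493, 0.862], [0.21, 0.493, 0.862], [0.21, 0.493, 0.862], [0.21, 0.493, 0.862], [0.21, 0.493, 0.862], [0.21, 0.493, 0.862], [0.21, 0.493, 0.862], [0.21, 0.493, 0.862], [0.21, 0.493, 0.862], [0.21, 0.493, 0.862], [0.21, 0.493, 0.862], [0.21, 0.493, 0.862], [0.21, 0.493, 0.862], [0.21, 0.493, 0.862], [0.21, 0.493, 0.862], [0.21, 0.493, 0.862]]
rim lvl 1105 [0.58357958 0.07623303 0.09001272]
```

View pics/c_top.png

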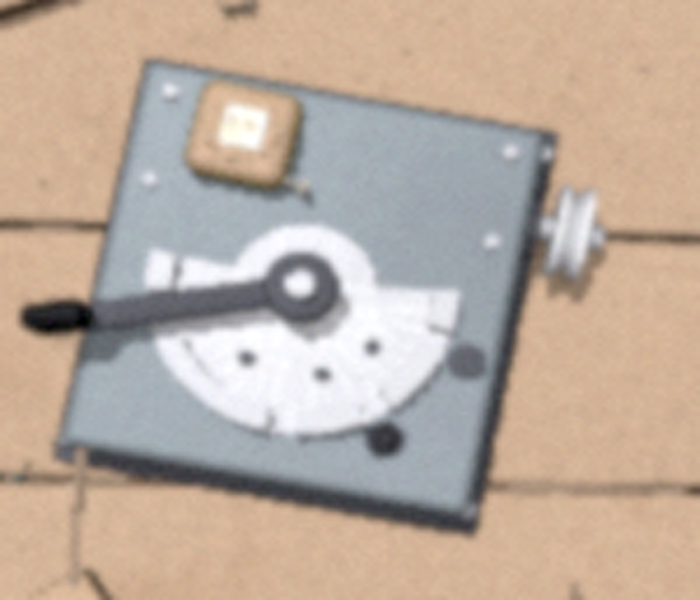

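The crop shows the tape at (245,130), the hub at (300,283), the grip at (57,317), the studs at (385,438) (darker) and (467,362), and a front edge running from (60,450) to (475,520).

```bash
python3 - <<'E'
from h import *
for n,(x,y,w,h) in(("top",(190,140,150,140)),("scene",(165,160,180,160))):
    im=dict(np.load("pics/%s.npz"%n));P=cloud(im);f=im["frame"].astype(int)
    sub=np.zeros(P.shape[:2],bool);sub[y:y+h,x:x+w]=1;sub&=im["depth"]>0;Z=P[...,2]
    m=(sub&(Z>.064)&(Z<.115)).astype(np.uint8)
    m=cv2.morphologyEx(m,cv2.MORPH_OPEN,np.ones((9,9)))
    m2=(m>0)&(abs(Z-.07)<.004)
    r=cv2.minAreaRect((P[m2][:,:2]*1000).astype(np.float32));print(n,"rect",r)
    ctr=np.array(r[0])/1e3
    # dark blobs on/near top
    dark=(f.max(-1)<45)&sub&(Z>.066)
    k,l,s,c=cv2.connectedComponentsWithStats(dark.astype(np.uint8))
    for i in range(1,k):
        if s[i,4]>10:
            q=P[l==i];print("dark",s[i,4],np.round(c[i]),np.round(np.median(q,0),3),"zmax",np.round(q[:,2].max(),3),f[l==i].mean(0).round())
    g=P[sub&(Z>.135)&(Z<.16)];print("grip top",len(g),g.mean(0).round(4),g.std(0).round(4),cv2.minAreaRect((g[:,:2]*1000).astype(np.float32)))
    g=P[sub&(Z>.104)&(Z<.135)&(np.linalg.norm(P[...,:2]-ctr,axis=-1)<.07)];print("hub",len(g),g.mean(0).round(4),g.max(0).round(4), np.histogram(g[:,2],6))
    if n=="scene":
        for r in range(0):pass
E
```

```text
top rect ((597.8094482421875, 37.03099822998047), (247.44422912597656, 257.49298095703125), 80.18987274169922)
dark 90 [203. 214.] [0.567 0.169 0.146] zmax 0.151 [20. 20. 21.]
dark 31 [272. 242.] [ 0.499 -0.014  0.082] zmax 0.09 [37. 34. 33.]
grip top 84 [0.569  0.1745 0.1463] [0.0047 0.0098 0.0027] ((569.3919677734375, 175.19520568847656), (15.9774169921875, 34.45133972167969), 7.071518421173096)
hub 256 [0.591  0.0467 0.1126] [0.614  0.1052 0.1284] (array([60, 60, 95,  6, 17, 18]), array([0.10402578, 0.10808192, 0.11213806, 0.1161942 , 0.12025034,
       0.12430648, 0.12836261]))
scene rect ((610.7401123046875, 109.05052185058594), (399.7702941894531, 260.03106689453125), 80.11637115478516)
dark 166 [225. 256.] [0.563 0.18  0.128] zmax 0.151 [34. 36. 40.]
grip top 133 [0.5677 0.1759 0.1458] [0.0047 0.0101 0.004 ] ((569.05322265625, 174.02584838867188), (15.477568626403809, 35.1810188293457), 10.809308052062988)
hub 279 [0.5856 0.0869 0.109 ] [0.6139 0.1616 0.133 ] (array([184,  40,  37,   4,  10,   4]), array([0.10400248, 0.10883851, 0.11367454, 0.11851057, 0.1233466 ,
       0.12818263, 0.13301866]))
```

View pics/c_scene.png

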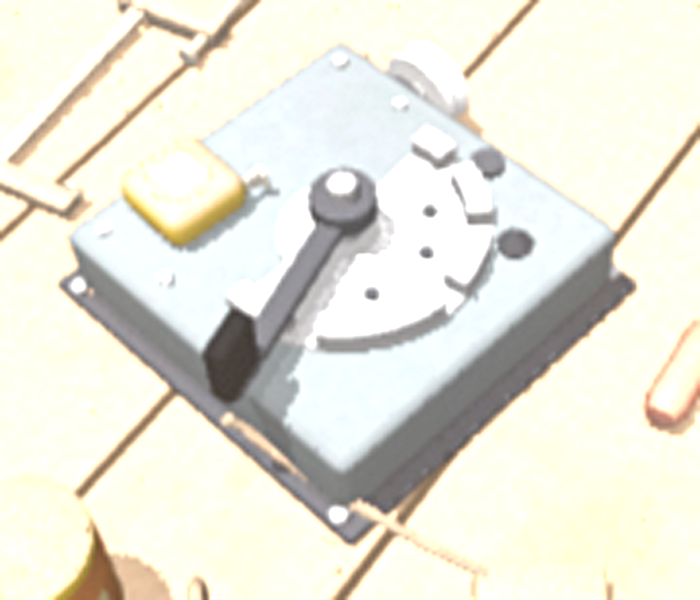

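Both views agree with the nominal geometry. The origin is about (0.593, 0.038) and the yaw about -0.171. The predicted grip at (0.568, 0.176) matches the measured (0.569, 0.175). The cone, at (0.499, -0.014) with its apex at about 0.09, marks the 0.663 notch. Next I grasp and lift, and take a polar profile of the rim from the stored picture in the same script.

```bash
cat >> h.py <<'E'
O=np.array([.593,.038]);YAW=-.171
def pose(q,z,r=.14):
    a=np.pi+q+YAW
    return [*(O+r*np.array([np.cos(a),np.sin(a)])),z],[0,np.cos(a/2),np.sin(a/2),0]
def go(q,z,speed=.15):
    p,o=pose(q,z);move_l(p,speed,o)
def swing(q0,q1,z,speed=.15,step=.2):
    for q in np.linspace(q0,q1,int(np.ceil(abs(q1-q0)/step))+1)[1:]:go(q,z,speed)
def qnow():
    s=state();d=s["ee_pos"][:2]-O
    return np.arctan2(d[1],d[0])%(2*np.pi)-np.pi-YAW
def rep(t=""):
    s=state();print(t,"t%.1f"%s["time"],"ee",s["ee_pos"].round(4),"q %.3f"%qnow(),"F",s["ft_force"].round(1),"gap %.4f"%s["finger_gap"],"ff %.1f"%s["finger_force"])
E
python3 - <<'E'
from h import *
from scipy.ndimage import map_coordinates
for n in("top","scene"):
    im=dict(np.load("pics/%s.npz"%n));P=cloud(im);K=im["camera_matrix"];V=im["view"];out=[]
    qs=np.arange(-.3,1.7,.02)
    for q in qs:
        a=np.pi+q+YAW;zz=[]
        for r in(.081,.085,.089):
            p=V@np.array([O[0]+r*np.cos(a),O[1]+r*np.sin(a),.088,1]);u=K[0,0]*p[0]/-p[2]+K[0,2];v=-K[1,1]*p[1]/-p[2]+K[1,2]
            zz.append(map_coordinates(P[...,2],[[v],[u]],order=1)[0])
        out.append(np.median(zz))
    print(n," ".join("%.2f:%d"%(q,round(z*1000)) for q,z in zip(qs,out)))
q=-1.225
p,o=pose(q,.25);move_to(p,o);rep("above")
go(q,.130);rep("down");close();rep("closed")
go(q,.150,.05);rep("lifted")
E
```

```text
top -0.30:88 -0.28:86 -0.26:87 -0.24:89 -0.22:91 -0.20:88 -0.18:87 -0.16:88 -0.14:88 -0.12:88 -0.10:89 -0.08:89 -0.06:88 -0.04:80 -0.02:76 0.00:73 0.02:71 0.04:72 0.06:74 0.08:74 0.10:73 0.12:73 0.14:78 0.16:88 0.18:88 0.20:87 0.22:90 0.24:90 0.26:89 0.28:88 0.30:88 0.32:88 0.34:88 0.36:87 0.38:87 0.40:88 0.42:89 0.44:89 0.46:88 0.48:87 0.50:89 0.52:89 0.54:89 0.56:88 0.58:88 0.60:87 0.62:82 0.64:75 0.66:72 0.68:72 0.70:73 0.72:74 0.74:74 0.76:73 0.78:73 0.80:81 0.82:87 0.84:88 0.86:88 0.88:88 0.90:87 0.92:88 0.94:87 0.96:88 0.98:88 1.00:88 1.02:88 1.04:88 1.06:88 1.08:88 1.10:87 1.12:88 1.14:89 1.16:87 1.18:86 1.20:87 1.22:88 1.24:88 1.26:88 1.28:87 1.30:78 1.32:75 1.34:74 1.36:73 1.38:74 1.40:75 1.42:74 1.44:75 1.46:81 1.48:86 1.50:88 1.52:88 1.54:89 1.56:88 1.58:88 1.60:88 1.62:88 1.64:88 1.66:87 1.68:87
scene -0.30:89 -0.28:89 -0.26:90 -0.24:89 -0.22:89 -0.20:90 -0.18:89 -0.16:89 -0.14:90 -0.12:90 -0.10:89 -0.08:89 -0.06:89 -0.04:88 -0.02:82 0.00:74 0.02:74 0.04:73 0.06:74 0.08:75 0.10:77 0.12:80 0.14:82 0.16:85 0.18:87 0.20:89 0.22:90 0.24:88 0.26:89 0.28:89 0.30:89 0.32:89 0.34
[... 176 characters left out ...]
:81 0.80:84 0.82:86 0.84:87 0.86:89 0.88:90 0.90:90 0.92:90 0.94:89 0.96:90 0.98:90 1.00:89 1.02:89 1.04:89 1.06:90 1.08:89 1.10:89 1.12:90 1.14:90 1.16:89 1.18:90 1.20:180 1.22:167 1.24:90 1.26:89 1.28:89 1.30:88 1.32:81 1.34:75 1.36:73 1.38:73 1.40:75 1.42:77 1.44:80 1.46:83 1.48:87 1.50:90 1.52:90 1.54:89 1.56:88 1.58:88 1.60:89 1.62:89 1.64:89 1.66:89 1.68:89
above t3.0 ee [0.5689 0.1751 0.25  ] q -1.226 F [-0.3 -0.2  0.1] gap 0.0878 ff 0.0
down t4.0 ee [0.5692 0.1759 0.1314] q -1.229 F [ 1.2 -0.   0. ] gap 0.0877 ff 0.0
closed t5.0 ee [0.5689 0.1759 0.13  ] q -1.227 F [ 2.4  0.7 -0.8] gap 0.0158 ff 30.0
lifted t5.6 ee [0.5686 0.1757 0.1497] q -1.224 F [ 3.2 -0.1 -7.9] gap 0.0161 ff 30.0
```

The lever is held and lifted with about 8 N pulling down, as expected. The notch centres are at about 0.052, 0.715 and 1.38, so the plate is turned by about +0.052.

```bash
cat >> h.py <<'E'
def seat(q0):
    for d in(0,.02,-.02,.04,-.04):
        go(q0+d,.147,.06)
        go(q0+d,.137,.05);hold(.15);rep("try %.3f"%(q0+d))
        if state()["ft_force"][2]<6 and state()["ee_pos"][2]<.139:
            go(q0+d,.1305,.05);rep("seated");return True
    return False
E
python3 - <<'E'
from h import *
swing(-1.225,.052,.150,.15);rep("at neutral")
if seat(.052):
    gripper_open();rep("open")
    p,o=pose(.052,.26);move_l(p,.2);hold(.3);rep("away")
    for n in("top","scene"):
        im=get_image(n);P=cloud(im);Z=P[...,2];f=im["frame"]
        m=(im["depth"]>0)&(Z>.138)&(Z<.157)&(f.max(-1)<45)&(np.linalg.norm(P[...,:2]-np.array(p[:2]),axis=-1)<.05)
        g=P[m];print(n,len(g),len(g) and (g.mean(0).round(4),np.percentile(g[:,2],[50,90]).round(4)),"expect",np.round(p,3))
        cv2.imwrite("pics/n_%s.png"%n,cv2.convertScaleAbs(cv2.resize(f[140:320,165:345],(600,600)),alpha=1.8))
E
```

```text
at neutral t7.9 ee [0.4535 0.0545 0.1496] q 0.053 F [-4.2 -4.1 -8.2] gap 0.0156 ff 30.2
try 0.052 t8.7 ee [0.4535 0.0549 0.1369] q 0.050 F [-4.  -3.8 -7.7] gap 0.0159 ff 30.3
seated t9.0 ee [0.4536 0.055  0.1306] q 0.050 F [-4.4 -4.1 -6.2] gap 0.0162 ff 30.2
open t10.2 ee [0.454  0.0546 0.1305] q 0.052 F [-0.7 -0.2  0.7] gap 0.0875 ff 0.0
away t11.2 ee [0.4537 0.0546 0.259 ] q 0.052 F [-0.1  0.4  0. ] gap 0.0878 ff 0.0
top 0 0 expect [0.454 0.055 0.26 ]
scene 58 (array([0.4539, 0.06  , 0.1447]), array([0.1452, 0.1486])) expect [0.454 0.055 0.26 ]
```

View pics/n_scene.png

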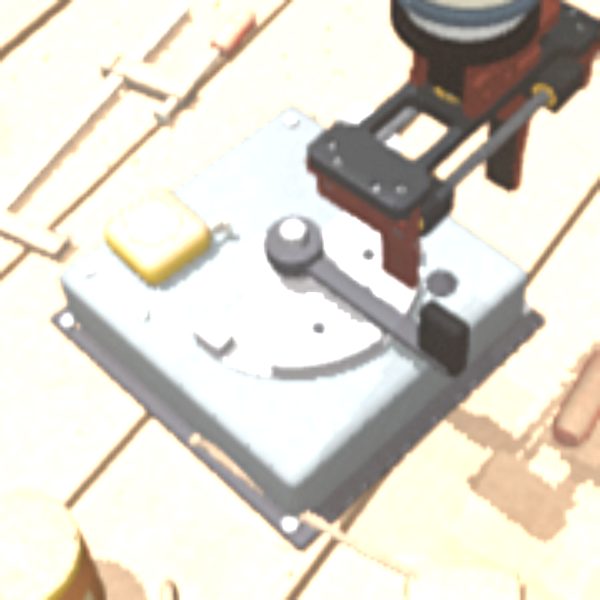

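The lever is down in the neutral notch (grip at (443,335), top at about 0.148), and the hand is clear. Now I take hold afresh and go to the cone notch.

```bash
python3 - <<'E'
from h import *
go(.052,.130);close();rep("closed")
go(.052,.150,.05);rep("lifted")
swing(.052,.715,.150,.15);rep("at cone")
if seat(.715):
    gripper_open();rep("open")
    p,o=pose(.715,.27);move_l(p,.2);hold(.3);rep("away")
    move_to([.40,-.25,.30],o);hold(.3)
    for n in("top","scene"):
        im=get_image(n);P=cloud(im);Z=P[...,2];f=im["frame"]
        m=(im["depth"]>0)&(Z>.138)&(Z<.157)&(f.max(-1)<45)&(np.linalg.norm(P[...,:2]-np.array(p[:2]),axis=-1)<.05)
        g=P[m];print(n,len(g),len(g) and (g.mean(0).round(4),np.percentile(g[:,2],[50,90]).round(4)),"expect",np.round(p,3))
        cv2.imwrite("pics/e_%s.png"%n,cv2.convertScaleAbs(cv2.resize(f[140:320,165:345],(600,600)),alpha=1.8))
E
```

```text
closed t13.5 ee [0.4539 0.0542 0.13  ] q 0.055 F [-1.  -2.1  0.5] gap 0.0160 ff 29.9
lifted t14.0 ee [0.454  0.0544 0.1492] q 0.054 F [ 4.  -3.  -9.1] gap 0.0159 ff 29.9
at cone t15.3 ee [ 0.4721 -0.0352  0.1491] q 0.715 F [-4.2 -7.2 -8.2] gap 0.0155 ff 30.0
try 0.715 t16.1 ee [ 0.472  -0.035   0.1359] q 0.714 F [ -3.4  -7.8 -10.1] gap 0.0159 ff 30.1
seated t16.3 ee [ 0.472  -0.0352  0.1305] q 0.715 F [-4.8 -8.9 -5.3] gap 0.0159 ff 30.0
open t17.5 ee [ 0.4732 -0.0345  0.1305] q 0.715 F [ 0.4  0.1 -0.2] gap 0.0880 ff 0.0
away t18.7 ee [ 0.473  -0.0344  0.2691] q 0.714 F [ 0.6 -0.6  0. ] gap 0.0877 ff 0.0Traceback (most recent call last):
  File "<stdin>", line 8, in <module>
bench.IKError: the arm cannot take that pose within its joint ranges
```

```bash
python3 - <<'E'
from h import *
p,o=pose(.715,.27)
move_to([.42,-.22,.30],[0,1,0,0]);hold(.3);rep()
for n in("top","scene"):
        im=get_image(n);P=cloud(im);Z=P[...,2];f=im["frame"]
        m=(im["depth"]>0)&(Z>.138)&(Z<.157)&(f.max(-1)<45)&(np.linalg.norm(P[...,:2]-np.array(p[:2]),axis=-1)<.05)
        g=P[m];print(n,len(g),len(g) and (g.mean(0).round(4),np.percentile(g[:,2],[50,90]).round(4)),"expect",np.round(p,3))
        cv2.imwrite("pics/e_%s.png"%n,cv2.convertScaleAbs(cv2.resize(f[140:320,165:345],(600,600)),alpha=1.8))
E
```

```text
t21.7 ee [ 0.42   -0.2199  0.3   ] q 1.151 F [0.8 0.  0.6] gap 0.0878 ff 0.0
top 73 (array([ 0.4721, -0.0319,  0.1468]), array([0.1465, 0.1492])) expect [ 0.473 -0.034  0.27 ]
scene 18 (array([ 0.4694, -0.0285,  0.1422]), array([0.1412, 0.1466])) expect [ 0.473 -0.034  0.27 ]
```

View pics/e_scene.png

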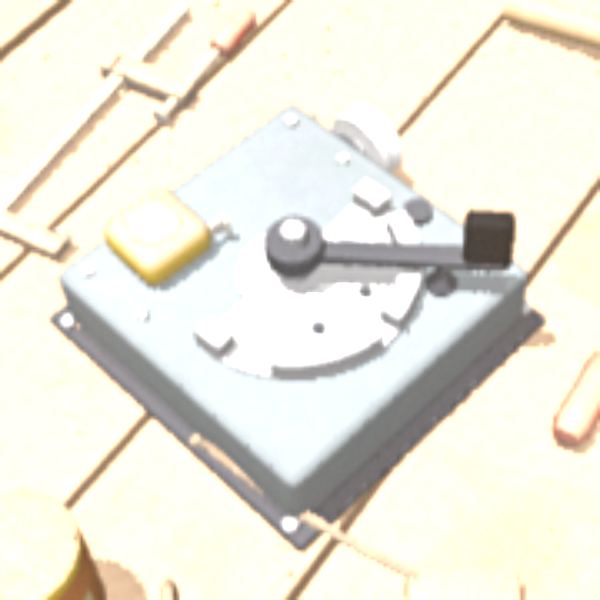

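The lever is home (grip top 0.147–0.149) over the 0.715 notch, the grip is at (490,238), and nothing else has moved. Before handing in I check the stud heights in the first picture once more.

```bash
python3 - <<'E'
from h import *
im=dict(np.load("pics/top.npz"));P=cloud(im)
h=[]
for q in(.663,1.326):
    p=np.array(pose(q,0,.108)[0][:2]);z=P[...,2][np.linalg.norm(P[...,:2]-p,axis=-1)<.009];h.append(np.percentile(z,90));print(q,p.round(3),z.size,h[-1].round(4))
if h[0]>h[1]+.005: print(job_done())
E
```

```text
0.663 [ 0.498 -0.013] 32 0.086
1.326 [ 0.549 -0.061] 31 0.0782
the job is handed in; nothing more can be done
None
```

The lever was dropped home in the neutral notch and let go. It was then gripped afresh and dropped home in the cone-marked notch (about 0.715 rad), and the hand is clear. I handed the job in at about 22 s, with no verdict shown.

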